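Slide the hand-rest into its notches over the panel

ROBOT

A 6-joint arm with a two-finger parallel gripper is mounted at the origin on the work surface. World frame = base frame: x ahead of the robot, y to its left, z up, the work surface at z = 0. Lengths are in m, angles in rad, forces in N, time in s.
With the tool pointing down it reaches from about 0.325 to 0.925 m from the base axis. Payload 3.1 kg.
Tool frame: the origin (TCP) lies on the centre line of the jaws, within the pads' length; the fingertips stand 22 mm ahead of it and the grasp point (between the pads) lies 3 mm ahead of it; z points along the fingers, y is the direction in which the jaws open and shut (so a half turn about z gives the same grasp; the last joint's range is limited). The gripper opens to 85 mm and grips with 20 to 120 N. Pads are 22 mm wide; open, the fingers measure 114 mm over their backs; the gripper's body (76 mm by 85 mm) begins 54 mm behind the grasp point. The pads swing forward as they close: fully open they stand 13 mm farther back than shut.
Start: joints at [-1.429, 0.217, 1.613, -0, 1.311, -0.112], TCP at [0.157, -0.605, 0.253] pointing down, gripper open.
Joint ranges: [-2.75, 2.75], [-0.78, 2.1], [0.31, 2.55], [-1.13, 4.27], [0.13, 2.63], [-2.58, 2.58]. Speed limits (rad/s): [2.79, 2.79, 3.14, 3.14, 3.14, 3.14].

INTERFACE

Orientations are given as a rotation vector (axis times angle).
In Python, from station import env gives the robot as it stands. Calls block until the motion is done:
- env.move_ptp(position, orientation): joint-space move of the TCP to a pose.
- env.movel(position, orientation=None, v=0.15): straight line of the TCP; orientation=None keeps the orientation; v is the mean speed in m/s.
- env.goto_joints(angles): joint-space move.
- env.gripper_to(opening, grasp_force=None): finger opening in m; grasp_force is the grip in N (None keeps the last); returns when the fingers have stopped.
- env.dwell(seconds).
- env.inverse_kinematics(position, orientation): joint angles nearest the present ones, or None.
- env.state(): the state.
- env.get_image(name): name is "side" or "top" or "wrist"; returns the picture (400x640x3 uint8, red, green, blue); there is no depth.
- env.get_calibration(name): a dict with "fx", "fy", "cx", "cy" (pixels), "k1" (the pictures are not rectified: a ray, as slopes to the right and down, at radius r is drawn at 1 + k1 r^2 times it, then the intrinsics apply), "R" (3x3) and "t" (3): a world point X has camera coordinates R X + t; the wrist camera has in their place "tool_from_camera" (4x4, takes a point from camera to tool coordinates, whose origin is the TCP and whose axes are the flange's). Camera axes: x right, y down, z forward; pixel columns grow to the right and rows downward; lengths in m; the calibration is good to about 2 mm. A picture is of the moment at which its call begins: read the wrist's pose just before it. get_calibration takes no time and is no camera call.
A pose or a line that the arm cannot do raises env.PlanningError and nothing moves.
- env.finish_job(): hands the job in, once; it reports no verdict.
Trained networks look in the newest picture that a camera, given by its name, has taken for a name from the list of things; names that differ only in an ending like _2 or _b are one class to them, and where a whole thing is asked for, a point or a joint stands for the part that bears it (a point fixed in the world has none). Each returns a list of dicts, best first, with "p" (0 to 1); they miss things now and then, are a little off and sometimes report something else, mostly with a low value. They report only what shows in the picture. A call takes as long as a camera call. They do not tell look-alikes from the thing itself.
- env.look_for(camera, thing): "at" ([column, row] in pixels, amid what is visible of it).
- env.silhouettes(camera, thing): "region" (400x640 bool, what is visible of it) and "at" ([column, row] in pixels, amid what is visible of it).
The state is a dict: "t": time; "qpos": joint angles; "qvel": joint speeds; "joint_torque": joint torques, N m; "tool_pos": TCP position; "ee_rot": TCP orientation; "force": force on the tool from outside, world axes, zero at the start; "moment": the same for the moment, N m; "finger_gap": finger opening in m.
Only numpy, scipy, OpenCV 4.12 (cv2) and the standard library are available. Lean on these libraries where they do the work, as an engineer would, in place of code of your own. Each camera call takes 0.05 s, during which the arm holds its last target.

TASK

Gently slide the wooden hand-rest board along the cradle's two rails with your fingertips until you feel its feet drop into the locating notches, then push the swivel catch round until it lies across the seated board. Only push: do not grip or lift the board or the catch, do not touch the painted panel lying below, and leave the jar, vial, cup and brush where they are.

Things in the scene. Friction and masses are not known exactly. Their poses are not given: they have to be found in the camera images.
- cradle: fixed wooden cradle, base 250 (x) x 420 (y) x 12 mm; origin at the centre of its underside, on the table. Two rails run along its y axis (y -200 to +200 mm), tops 60 mm high. Each has an inner track (71.5 to 86.5 mm from the middle line) and an outer track (86.5 to 101.5); beyond them a dark lip (101.5 to 117.5 mm, top 85 mm high) guides the board with 1.5 mm play a side
- notch (a point): where the board's origin is when seated: on the cradle's middle line, 50 mm towards its +y end, at the height of the notch floors (50 mm above the table); axes as the cradle's. The notches are straight-walled cuts 10 mm deep, 22 mm long: in the inner tracks 40 mm to the +y side of this point, in the outer tracks 40 mm to its -y side
- rest: loose board, about 0.35 kg, 200 (x, across the rails) x 110 (y, along them) x 18 mm, on four feet 16 mm high, 12 mm long; axes as the cradle's. Origin under its middle at foot level; slab 16 to 34 mm above it. Its +y feet (40 mm from the middle) run on the inner tracks, its -y feet on the outer ones. Starts towards the -y end of the rails, 100 to 180 mm short of the notches
- rest_edge (a point): middle of the board's -y edge, half-way up the slab, 55 mm from the board's middle: the place to push, towards the cradle's +y. The slab spans 76 to 94 mm above the table on the rails, 66 to 84 mm seated. It slides with 1 to 4 N; over the notches all feet drop 10 mm, then stop hard against the notch walls (play 5 mm either way). Pushed too fast it may skip over
- panel: painted wooden panel lying fixed in the cradle between the rails, 130 (x) x 360 (y) mm, painted face 30 mm above the table; origin at the centre of its underside. Must not be touched
- catch_pivot (a point): pivot of the steel swivel catch, upright axis, on the lip farther from the robot (the cradle's +x lip) level with the notch, at the lip's top (85 mm above the table)
- catch_peg (a point): top centre of the upright steel finger peg (12 mm diameter, rising from 93 to 123 mm above the table) near the free end of the catch, 50 mm from the pivot. The catch bar, 12 mm wide, 64 mm long overall, 87 to 95 mm above the table, blocks the board unless it is seated below it
- catch (a joint): catch angle in rad, turning clockwise seen from above as it grows: 0 = bar turned outwards from the lip (0.33 rad off the cradle's -y direction, towards +x), 0.33 = along the lip towards -y, 1.9 = stop, square across the seated board (towards the cradle's -x). Light friction (about 0.5 N at the peg), stays where it is left; starts at 0 to 0.25
- jar: glass jar with steel lid, 60 mm diameter, 75 mm tall, origin at the centre of its underside; leave alone
- vial: amber bottle, 40 mm diameter, 95 mm tall, origin at the centre of its underside; leave alone
- cup: white cup, 68 mm diameter, 85 mm tall, origin at the centre of its underside; leave alone
- brush: brush 170 mm long lying beside the cradle's +x side; leave alone
Things that resemble listed ones, but are neither listed nor needed, are in the scene too. Of the things that look like the rest, the middle-sized one is meant.

How it is judged:
On the way, in this order (a step that is already met when the one before it is completed fails the run):
1. the board has dropped into its notches (z of rest in the frame of notch below 0.0025 m and y of rest in the frame of notch between -0.008 and 0.008 m and angle between rest's own z axis and vertical below 0.03 rad and angle between the y axis of rest and the y axis of cradle, either way round below 0.06 rad), for 0.2 s.
2. the catch lies across the seated board (all of step 1 and value of joint catch above 1.45 rad), for 0.2 s.
At the end, for the whole second after the job is handed in: board seated in its notches (origin less than 2.5 mm above and within 8 mm along the rails of the notch point, level within 0.03 rad, square within 0.06 rad), at rest, and the catch turned at least 1.45 rad (all of step 2 and linear speed of rest below 0.02 m/s); the robot touches nothing.
It fails at once if the board is lifted or tipped off its rails (z of rest in the frame of notch above 0.017 m or angle between rest's own z axis and vertical above 0.15 rad).
It fails at once if the painted panel is touched (contact force between any of the arm, the fingers, rest and panel above 0.5 N).
It fails at once if the board is forced (over 40 N) or the catch gripped or forced (over 30 N) (contact force between the fingers and rest above 40 N or contact force between the fingers and catch above 30 N).
It fails at once if a bystander is moved more than 15 mm or tipped (distance of any of jar, vial, cup, brush from where it was at the start of the episode above 0.015 m or angle between any of jar, vial, cup's own z axis and vertical above 0.3 rad).
It also fails if it takes over 56 s, if anything falls off the work surface, if the arm or the gripper's body presses on something with over 40 N, if the wrist force passes 120 N, or if a joint passes its speed limit or range.

## Working session

There is one attempt and no reset: what is moved stays moved. The work goes in short steps, each a Python script; the robot and the scene stay as the last script left them, time stands still between calls to the robot, and variables do not carry over. Pictures are saved under pics/ and viewed, and the job is handed in when it is done.

```bash
mkdir -p pics; ls
python3 - <<'E'
from station import env
import cv2
for n in ["side","top","wrist"]:
    im=env.get_image(n); cv2.imwrite(f"pics/{n}0.png",im[:,:,::-1])
    c=env.get_calibration(n); print(n,c)
    for th in ["cradle","rest","catch_peg","catch","panel","jar"]:
        try: print(th,[(d["at"],round(d["p"],2)) for d in env.look_for(n,th)])
        except Exception as e: print(th,e)
print(env.state())
E
```

```text
pics
side {'fx': 367.6900452720986, 'fy': 367.6900452720986, 'cx': 324.5412340897635, 'cy': 203.0466055390887, 'k1': -0.031695914536910876, 'R': array([[-0.98038801, -0.19598461,  0.02072136],
       [-0.14375491,  0.63924225, -0.75544945],
       [ 0.1348105 , -0.74361238, -0.65487919]]), 't': array([0.58785692, 0.13012405, 1.03893429])}
cradle [([333.7, 241.7], 0.77)]
rest [([402.3, 159.7], 0.89), ([344.1, 186.1], 0.66), ([247.5, 203.9], 0.55)]
catch_peg [([297.0, 206.2], 0.68)]
catch [([296.8, 205.0], 0.46), ([344.9, 189.6], 0.18)]
panel []
jar [([336.1, 165.9], 0.83)]
top {'fx': 390.78674554300756, 'fy': 390.78674554300756, 'cx': 318.24245991425056, 'cy': 200.56341471624046, 'k1': 0.022905848848503416, 'R': array([[ 0.0257347 , -0.99929677,  0.02727058],
       [-0.98632922, -0.02982348, -0.16206552],
       [ 0.16276486, -0.02272707, -0.9864031 ]]), 't': array([-0.00655962,  0.61608228,  0.96140152])}
cradle [([286.0, 227.3], 0.79), ([339.9, 226.8], 0.67)]
rest [([324.6, 123.2], 0.8), ([339.8, 227.6], 0.79), ([459.2, 295.5], 0.68)]
catch_peg [([298.6, 178.5], 0.66)]
catch [([293
[... 634 characters left out ...]
, 0.65)]
catch_peg []
catch []
panel []
jar []
{'t': 1.05, 'qpos': array([-1.42922022e+00,  2.16917447e-01,  1.61337051e+00,  5.44521809e-06,
        1.31132135e+00, -1.12233771e-01]), 'qvel': array([-0.00065961, -0.00119515, -0.00014376, -0.00196292, -0.00056522,
        0.00016177]), 'joint_torque': array([-5.63424765e-04, -3.96897912e+01, -3.04264784e+01, -2.98704890e-04,
        7.63003118e-04, -4.34114526e-06]), 'tool_pos': array([ 0.15693872, -0.60499532,  0.25330485]), 'ee_rot': array([-3.11631280e+00, -3.97610074e-01, -7.88217028e-06]), 'force': array([-0.39132544,  0.67282011, -0.18935827]), 'moment': array([-0.0591111 ,  0.00649528, -0.04748027]), 'finger_gap': 0.08520095771806387}
```

View pics/top0.png

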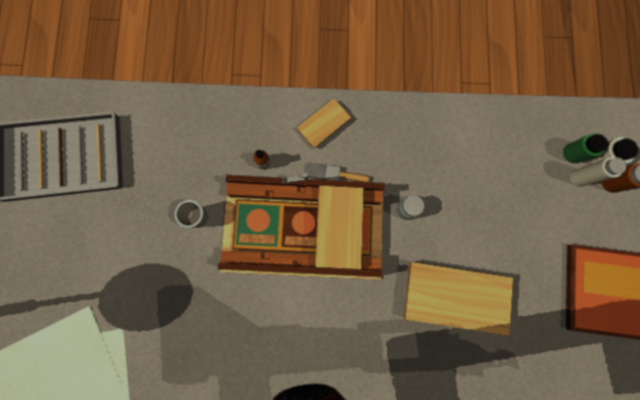

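View pics/side0.png

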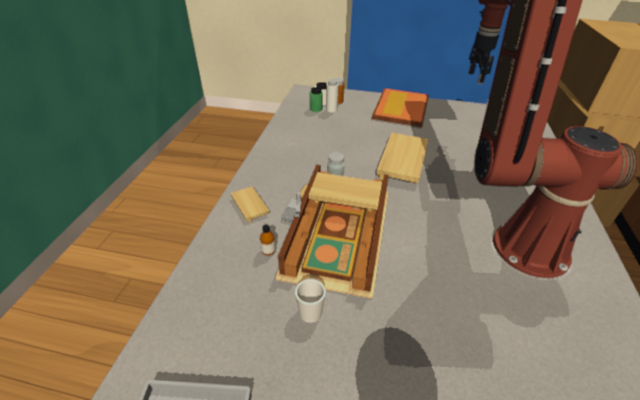

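Top view: three boards resemble the rest: small (325,123), medium on the cradle (340,228) and large (459,296). The medium one fits: it is the middle size and lies on the rails. I'll confirm that in an enlarged crop.

```bash
cat > h.py <<'E'
import numpy as np, cv2
from station import env
def undist(n,px):
    c=env.get_calibration(n); px=np.atleast_2d(px).astype(float)
    d=(px-[c['cx'],c['cy']])/[c['fx'],c['fy']]; s=d.copy()
    for _ in range(20): s=d/(1+c['k1']*(s**2).sum(1,keepdims=True))
    return np.c_[s,np.ones(len(s))]
def toworld(n,px,z,pose=None):
    c=env.get_calibration(n); r=undist(n,px)
    if n!='wrist': R=c['R'].T; o=-R@c['t']
    else:
        Rt=cv2.Rodrigues(np.array(pose[1]))[0]; T=c['tool_from_camera']; R=Rt@T[:3,:3]; o=Rt@T[:3,3]+pose[0]
    d=r@R.T; return o+d*((z-o[2])/d[:,2])[:,None]
def project(n,X,pose=None):
    c=env.get_calibration(n); X=np.atleast_2d(X)
    if n!='wrist': p=X@c['R'].T+c['t']
    else:
        Rt=cv2.Rodrigues(np.array(pose[1]))[0]; T=c['tool_from_camera']; R=Rt@T[:3,:3]; o=Rt@T[:3,3]+pose[0]; p=(X-o)@R
    s=p[:,:2]/p[:,2:]; s=s*(1+c['k1']*(s**2).sum(1,keepdims=True))
    return s*[c['fx'],c['fy']]+[c['cx'],c['cy']]
E
python3 - <<'E'
from h import *
im=cv2.imread('pics/top0.png'); cr=im[150:290,180:440]; cv2.imwrite('pics/top0c.png',cv2.resize(cr,None,fx=3,fy=3,interpolation=cv2.INTER_CUBIC))
env.get_image('top')
for th,z in [('rest',.094),('cradle',.03)]:
  for d in env.silhouettes('top',th):
    m=d['region'].astype(np.uint8); r=cv2.minAreaRect(cv2.findNonZero(m)); b=cv2.boxPoints(r)
    print(th,d['p'],d['at'],m.sum()); w=toworld('top',b,z); print(b.round(1).tolist(),w[:,:2].round(3).tolist(),[np.linalg.norm(w[i]-w[i-1]).round(3) for i in (1,2)])
for t in ['jar','vial','cup','brush']: print(t,[(d['at'],round(d['p'],2),toworld('top',d['at'],.05).round(3).tolist()) for d in env.look_for('top',t)])
E
```

```text
rest 0.86 [322.5, 121.9] 1296
[[296.0, 127.30000305175781], [333.70001220703125, 96.69999694824219], [351.1000061035156, 118.0], [313.29998779296875, 148.6999969482422]] [[0.796, 0.073], [0.882, -0.021], [0.826, -0.067], [0.741, 0.027]] [np.float64(0.128), np.float64(0.072)]
rest 0.63 [459.9, 295.9] 5981
[[400.3999938964844, 318.70001220703125], [409.20001220703125, 261.1000061035156], [516.2000122070312, 277.6000061035156], [507.3999938964844, 335.1000061035156]] [[0.332, -0.19], [0.467, -0.213], [0.435, -0.471], [0.301, -0.442]] [np.float64(0.137), np.float64(0.26)]
rest 0.16 [409.8, 209.4] 550
[[396.0, 195.0], [423.0, 195.0], [423.0, 219.0], [396.0, 219.0]] [[0.629, -0.182], [0.631, -0.249], [0.571, -0.248], [0.569, -0.181]] [np.float64(0.068), np.float64(0.06)]
cradle 0.86 [281.1, 227.7] 11667
[[217.60000610351562, 271.20001220703125], [222.60000610351562, 169.0], [386.79998779296875, 176.89999389648438], [381.79998779296875, 279.20001220703125]] [[0.43, 0.261], [0.697, 0.266], [0.689, -0.172], [0.42, -0.158]] [np.float64(0.267), np.float64(0.438)]
cradle 0.37 [187.9, 214.5] 722
[[175.0, 200.0], [208.0, 200.0], [208.0, 227.0], [175.0, 227.0]] [[0.61, 0.384], [0.612, 0.299], [0.541, 0.294], [0.539, 0.378]] [np.float64(0.085), np.float64(0.071)]
jar [([410.5, 209.0], 0.7, [[0.601, -0.229, 0.05]]), ([294.1, 180.5], 0.2, [[0.667, 0.075, 0.05]])]
vial [([259.4, 157.2], 0.72, [[0.727, 0.168, 0.05]])]
cup [([190.2, 214.7], 0.9, [[0.57, 0.336, 0.05]]), ([261.1, 162.0], 0.36, [[0.714, 0.163, 0.05]])]
brush [([330.2, 174.2], 0.93, [[0.687, -0.019, 0.05]]), ([407.0, 207.2], 0.38, [[0.606, -0.22, 0.05]])]
```

View pics/top0c.png

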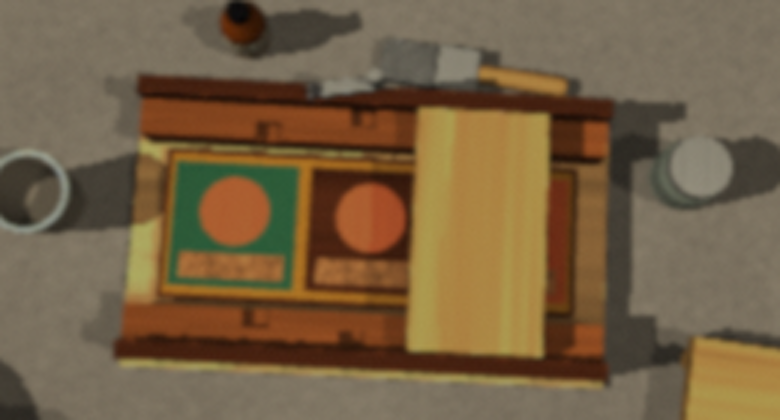

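Confirmed: the medium board (crop 407–550, 108–356) sits on the rails, and cradle +y points to the image left. The inner notches at crop (268,130) and outer ones at (362,118) agree with that. Next, the wrist camera for precise poses.

```bash
cat >> h.py <<'E'
def rot(yaw):
    from scipy.spatial.transform import Rotation as Ro
    return (Ro.from_euler('z',yaw)*Ro.from_euler('x',np.pi)).as_rotvec()
E
python3 - <<'E'
from h import *
env.move_ptp([0.54,0.09,0.33],rot(np.pi/2)); env.gripper_to(0.0)
env.dwell(.2); s=env.state(); print(s['t'],s['qpos'].round(3),s['tool_pos'],s['ee_rot'],s['finger_gap'],s['force'])
im=env.get_image('wrist'); cv2.imwrite('pics/w1.png',im[:,:,::-1])
np.savez('w1.npz',p=s['tool_pos'],r=s['ee_rot'])
for th in ["cradle","rest","catch_peg","catch_pivot"]: print(th,[(d["at"],round(d["p"],2)) for d in env.look_for('wrist',th)])
E
```

```text
5.175 [ 0.037 -0.003  1.71  -0.     1.435  0.037] [0.53998458 0.09003674 0.32998532] [-2.22135576e+00 -2.22151074e+00  3.34744107e-05] -6.033750715113361e-05 [ 0.43322498 -0.22020547  0.40561906]
cradle []
rest [([335.3, 241.0], 0.77), ([490.1, 212.7], 0.69), ([222.8, 326.5], 0.59)]
catch_peg [([409.4, 188.8], 0.61)]
catch_pivot [([326.7, 135.0], 0.74)]
```

View pics/w1.png

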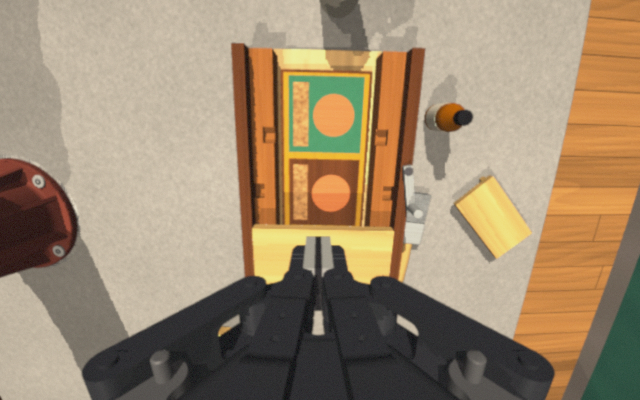

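Run:
```python
import cv2
im=cv2.imread('pics/w1.png')
cv2.imwrite('pics/w1c.png',cv2.resize(im[35:260,225:445],None,fx=2.66,fy=2.66,interpolation=cv2.INTER_CUBIC))
cv2.imwrite('pics/w1d.png',cv2.resize(im[150:250,370:440],None,fx=6,fy=6,interpolation=cv2.INTER_CUBIC))
```

```text
(no output)
```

View pics/w1c.png

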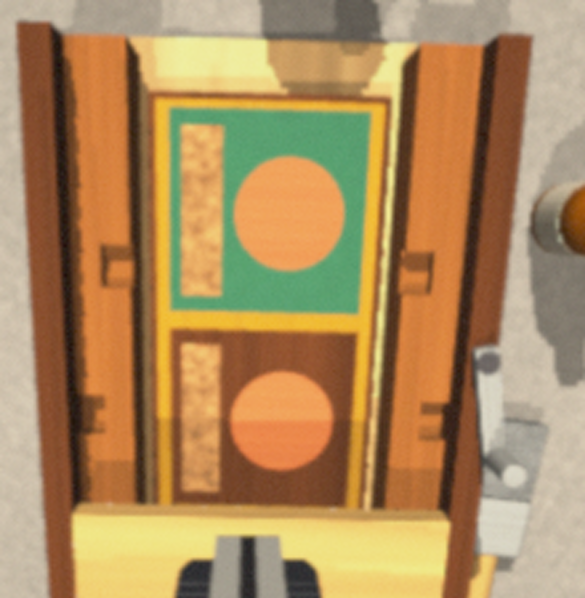

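View pics/w1d.png

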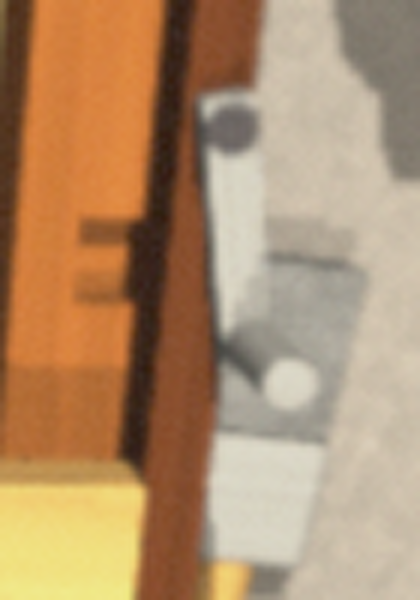

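Run:
```python
from h import *
from scipy.optimize import least_squares
d=np.load('w1.npz'); pose=(d['p'],d['r'])
c=lambda a:np.array(a,float)/2.66+[225,35]
pts=[((18,22),(-117.5,200,85)),((52,22),(-101.5,200,85)),((500,36),(101.5,200,85)),((531,36),(117.5,200,85)),
((102,245),(-86.5,101,60)),((102,287),(-86.5,79,60)),((432,252),(86.5,101,60)),((432,293),(86.5,79,60)),
((103,396),(-86.5,21,60)),((103,433),(-86.5,-1,60)),((420,402),(86.5,21,60)),((420,440),(86.5,-1,60))]
px=np.array([c(a) for a,_ in pts]); L=np.array([b for _,b in pts])/1000.
def W(p,L): 
    C,S=np.cos(p[2]),np.sin(p[2]); return np.c_[p[0]+C*L[:,0]-S*L[:,1],p[1]+S*L[:,0]+C*L[:,1],L[:,2]]
# notch point local y=+50 : inner 90, outer 10
r=least_squares(lambda p:(project('wrist',W(p,L),pose)-px).ravel(),[.55,.05,0],loss='soft_l1')
p=r.x; print('cradle',p, np.degrees(p[2])); print((project('wrist',W(p,L),pose)-px).round(1).tolist())
loc=lambda w:np.c_[(w[:,0]-p[0])*np.cos(p[2])+(w[:,1]-p[1])*np.sin(p[2]),-(w[:,0]-p[0])*np.sin(p[2])+(w[:,1]-p[1])*np.cos(p[2])]
print('board +y corners local',loc(toworld('wrist',[c((75,516)),c((450,519))],.094,pose)))
print('peg',loc(toworld('wrist',[(418.5,214)],.123,pose)),'pivot',loc(toworld('wrist',[(408.7,171.3)],.097,pose)),'expect',(.1095,.05))
o=lambda a:np.array(a)/3+[180,150]
print('top: lip corners',loc(toworld('top',[o((140,76)),o((612,100)),o((606,382)),o((116,342))],.085,)))
print('top: board',loc(toworld('top',[o((418,107)),o((551,114)),o((543,357)),o((407,352))],.094)))
np.save('cr.npy',p)
```

```text
cradle [ 0.54984427  0.04705543 -0.02366   ] -1.3556178955988354
[[-0.9, -0.4], [-0.4, -0.3], [-0.0, -0.8], [1.4, -0.2], [-0.6, -0.1], [-0.2, 0.3], [0.9, 0.4], [-0.5, 1.1], [0.7, -0.2], [1.1, 0.4], [0.3, 0.3], [-1.0, 0.4]]
board +y corners local [[-0.09772184 -0.03606833]
 [ 0.09925483 -0.03310417]]
peg [[0.11896552 0.00163541]] pivot [[0.10880461 0.05109552]] expect (0.1095, 0.05)
top: lip corners [[ 0.1129216   0.19827564]
 [ 0.11432219 -0.1979849 ]
 [-0.11904449 -0.19811669]
 [-0.10657784  0.19819396]]
top: board [[ 0.09751259 -0.03482774]
 [ 0.09765066 -0.14566614]
 [-0.10167924 -0.14522319]
 [-0.10315229 -0.03582007]]
```

Cradle fit is good: residuals about 1 px, the pivot lands within 1 mm of where it should be, and the board's +y edge agrees across cameras. The board needs 140 mm of travel, which is in range. The catch angle is about 0.14. Next, push.

```bash
cat >> h.py <<'E'
def CW(x,y,z):
    p=np.load('cr.npy'); C,S=np.cos(p[2]),np.sin(p[2]); return np.array([p[0]+C*x-S*y,p[1]+S*x+C*y,z])
def fl():
    p=np.load('cr.npy'); C,S=np.cos(p[2]),np.sin(p[2]); s=env.state(); f=s['force']; w=s['tool_pos']-[p[0],p[1],0]
    return s['t'],np.array([C*f[0]+S*f[1],-S*f[0]+C*f[1],f[2]]),np.array([C*w[0]+S*w[1],-S*w[0]+C*w[1],w[2]])
YAW=np.pi/2-0.02366
E
python3 - <<'E'
from h import *
R=rot(YAW)
env.move_ptp(CW(0,-.185,.20),R); env.movel(CW(0,-.185,.100),R,v=.12)
env.dwell(.2)
f0=fl(); print(f0); np.save('f0.npy',f0[1])
for y in [-.165,-.158,-.154,-.150,-.14]:
    env.movel(CW(0,y,.100),R,v=.04); a=fl(); print(y,round(a[0],2),(a[1]-f0[1]).round(2),a[2].round(4))
s=env.state(); im=env.get_image('wrist'); cv2.imwrite('pics/w2.png',im[:,:,::-1]); im=env.get_image('top'); cv2.imwrite('pics/t2.png',im[:,:,::-1])
E
```

```text
(7.6333, array([-0.5404049 ,  0.18276591,  0.52963379]), array([ 0.00077529, -0.18530439,  0.10109344]))
-0.165 8.28 [ 1.03 -1.15 -0.75] [ 0.     -0.1648  0.1   ]
-0.158 8.61 [ 0.03 -0.38  0.26] [-0.     -0.1578  0.1   ]
-0.154 8.86 [ 0.47 -0.66 -0.7 ] [ 0.0002 -0.154   0.1001]
-0.15 9.11 [ 0.11 -1.43 -0.74] [ 1.000e-04 -1.499e-01  1.001e-01]
-0.14 9.51 [ 0.5  -0.55 -0.03] [-0.     -0.1392  0.1   ]
```

View pics/w2.png

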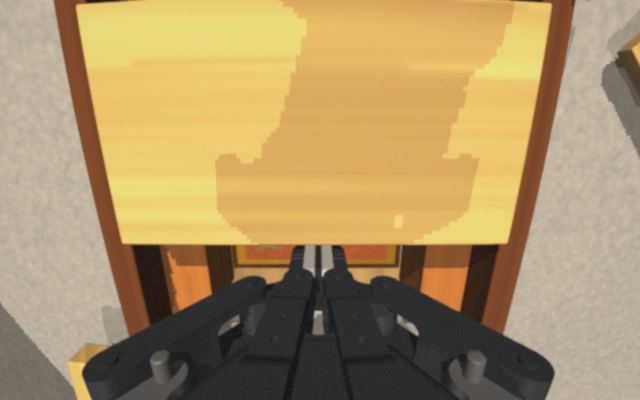

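The board's -y edge (row 244) is now at the fingertips, and the board is square between the lips. Measure the edge offset, then keep pushing.

Run:
```python
from h import *
R=rot(YAW); f0=np.load('f0.npy')
p=np.load('cr.npy')
s=env.state(); pose=(s['tool_pos'],s['ee_rot'])
w=toworld('wrist',[(122,244),(507,243)],.094,pose); print('edge local y',[(-(a[0]-p[0])*np.sin(p[2])+(a[1]-p[1])*np.cos(p[2])).round(4) for a in w],fl()[2])
for y in list(np.arange(-.12,-.039,.02))+[-.030]:
    env.movel(CW(0,y,.100),R,v=.04); a=fl(); print(round(y,3),round(a[0],2),(a[1]-f0).round(2),a[2].round(4))
im=env.get_image('wrist'); cv2.imwrite('pics/w3.png',im[:,:,::-1])
s=env.state();np.savez('w3.npz',p=s['tool_pos'],r=s['ee_rot'])
```

```text
edge local y [np.float64(-0.1279), np.float64(-0.1272)] [-0.00025138 -0.13927581  0.09981448]
-0.12 10.26 [ 0.95 -0.21 -0.11] [ 0.     -0.1193  0.1001]
-0.1 10.91 [ 1.16 -0.09 -0.15] [-0.     -0.0993  0.1   ]
-0.08 11.56 [ 0.64 -0.43 -0.82] [-0.0001 -0.0792  0.0999]
-0.06 12.21 [ 1.35 -0.25 -0.19] [-0.     -0.0593  0.1   ]
-0.04 12.86 [ 0.77 -1.05 -0.61] [-0.0001 -0.0392  0.1   ]
-0.03 13.26 [ 0.47 -0.05 -0.82] [-0.0001 -0.0293  0.1   ]
```

View pics/w3.png

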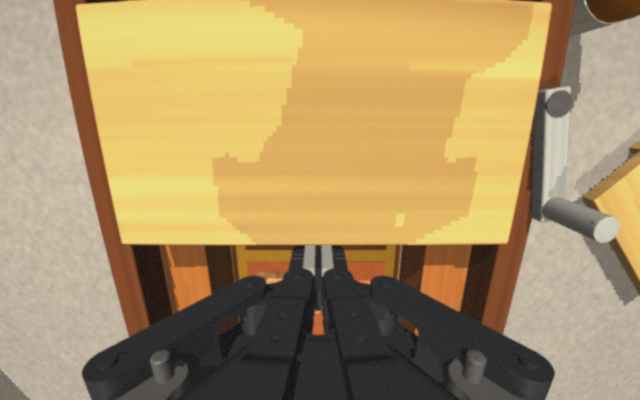

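The board is still on the rails, square, about 12 mm short. Now small steps, watching for the drop (apparent shrinking in the wrist image).

Run:
```python
from h import *
R=rot(YAW); f0=np.load('f0.npy')
def edge(im): # bottom edge row of board at columns 140-200
    g=im[200:275,140:200].astype(float).mean(1); b=g[:,0]+g[:,1]; return 200+int(np.argmin(np.diff(b)))
print(edge(env.get_image('wrist')))
for y in np.arange(-.0285,-.0119,.0015):
    env.movel(CW(0,y,.100),R,v=.025); env.dwell(.1); a=fl(); im=env.get_image('wrist'); e=edge(im)
    print(round(y,4),round(a[0],2),(a[1]-f0).round(2),a[2].round(4),e)
    if e<242 or abs(a[1][1]-f0[1])>6: break
cv2.imwrite('pics/w4.png',im[:,:,::-1]); im=env.get_image('side'); cv2.imwrite('pics/s4.png',cv2.resize(im[140:310,240:420],None,fx=3.3,fy=3.3)[:,:,::-1])
s=env.state();np.savez('w4.npz',p=s['tool_pos'],r=s['ee_rot'])
```

```text
243
-0.0285 13.71 [ 0.3  -1.55 -1.12] [ 0.     -0.0286  0.1   ] 244
-0.027 14.11 [ 0.33 -2.95 -1.34] [ 0.     -0.0272  0.1   ] 244
-0.0255 14.51 [ 0.79 -1.09 -0.24] [-0.     -0.0254  0.1   ] 244
-0.024 14.91 [ 0.02 -1.08 -1.83] [-0.     -0.0238  0.1   ] 244
-0.0225 15.31 [ 0.61 -1.1  -0.82] [-0.     -0.0224  0.1   ] 244
-0.021 15.71 [ 0.32 -2.25 -1.93] [-0.     -0.0209  0.1   ] 244
-0.0195 16.11 [-0.52 -0.19 -0.67] [-0.     -0.0191  0.1001] 236
```

View pics/w4.png

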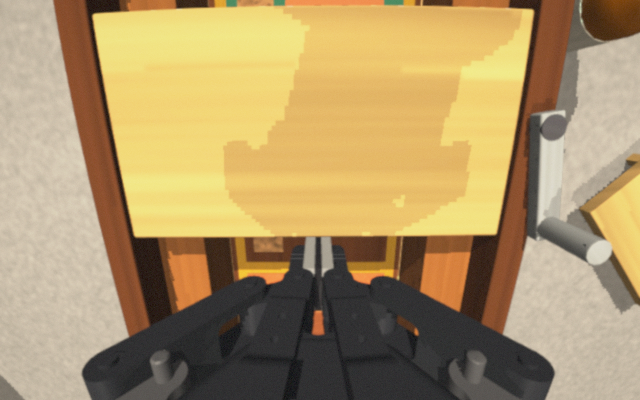

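View pics/s4.png

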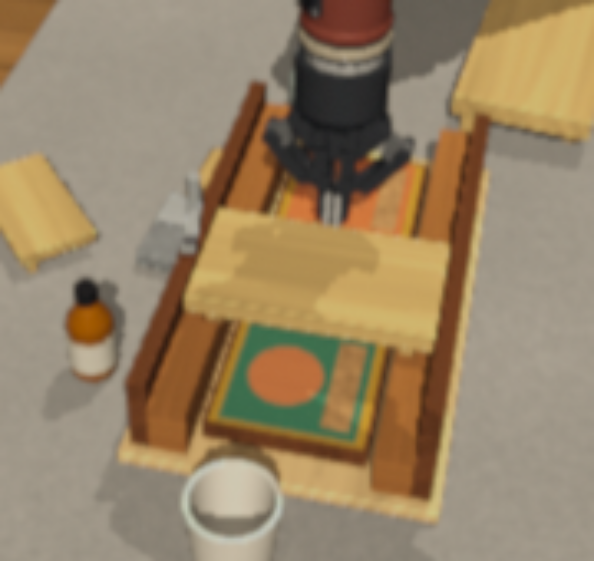

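Seated: the whole board outline shrank (edge row 244→236), and in the side view the slab sits below the lip. Check the drop numerically, back off, then go to the catch.

Run:
```python
from h import *
p=np.load('cr.npy'); d=np.load('w4.npz'); pose=(d['p'],d['r'])
loc=lambda w:np.c_[(w[:,0]-p[0])*np.cos(p[2])+(w[:,1]-p[1])*np.sin(p[2]),-(w[:,0]-p[0])*np.sin(p[2])+(w[:,1]-p[1])*np.cos(p[2])]
for z in (.094,.084): print(z,loc(toworld('wrist',[(94,15),(533,10),(134,237),(498,235)],z,pose)).round(4).tolist())
peg=loc(toworld('wrist',[(598,252)],.123,pose))[0]; piv=np.array([.1095,.05]); print('peg',peg,np.linalg.norm(peg-piv))
R=rot(YAW)
env.movel(CW(0,-.035,.100),R,v=.08); env.movel(CW(0,-.035,.18),R,v=.15)
a0=.14
def fp(a,gap,z,off=.018):
    b=np.array([np.sin(.33-a),-np.cos(.33-a)]); t=np.array([b[1],-b[0]])
    c=piv+.05*b-t*(off+gap); return CW(c[0],c[1],z), rot(np.arctan2(t[1],t[0])+p[2])
for a in (a0,1,1.8):
    P,r=fp(a,.012,.125); q=env.inverse_kinematics(P,r); print(a,P,q)
P,r=fp(a0,.014,.20); env.move_ptp(P,r); P,r=fp(a0,.014,.125); env.movel(P,r,v=.12); env.dwell(.2)
s=env.state(); print(s['t'],s['force'])
im=env.get_image('wrist'); cv2.imwrite('pics/w5.png',im[:,:,::-1])
```

```text
0.094 [[-0.0919, 0.0964], [0.0908, 0.0981], [-0.0921, -0.0039], [0.0931, -0.0027]]
0.084 [[-0.0992, 0.0998], [0.0978, 0.1016], [-0.0995, -0.0085], [0.1003, -0.0072]]
peg [0.11744321 0.00209212] 0.04856191817634052
0.14 [0.69836113 0.05010826 0.125     ] [-0.02851649  0.49224634  1.50676308  0.          1.14258324 -1.76565282]
1 [0.65159606 0.03682468 0.125     ] [-0.05100956  0.40241746  1.63364874  0.          1.10552645 -0.92814589]
1.8 [0.61295698 0.06068712 0.125     ] [-0.01520539  0.33313542  1.72716239  0.          1.08129484 -0.09234172]
19.7 [-0.04266435  0.11177509 -0.19648132]
```

View pics/w5.png

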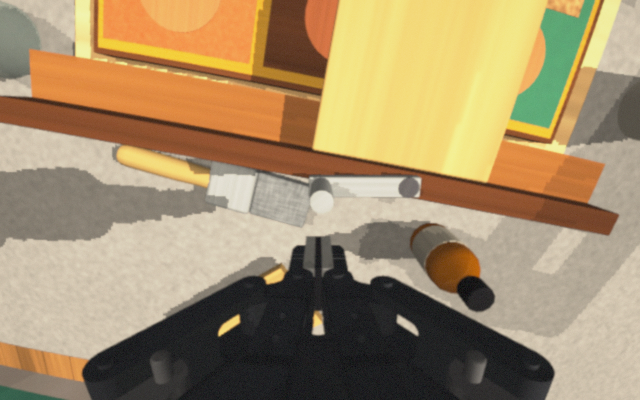

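With z=84 mm the board width comes out at 199 mm, so it is seated, about 3 mm short of centre. The fingertips (318,240) stand squarely behind the peg (322,200), and the vial is clear. Push along the arc.

Run:
```python
from h import *
p=np.load('cr.npy'); piv=np.array([.1095,.05]); off=.018
def fp(a,gap,z):
    b=np.array([np.sin(.33-a),-np.cos(.33-a)]); t=np.array([b[1],-b[0]])
    c=piv+.05*b-t*(off+gap); return CW(c[0],c[1],z), rot(np.arctan2(t[1],t[0])+p[2])
f0=env.state()['force']
for a,g in [(.14,.006),(.14,.002)]+[(a,0) for a in np.arange(.2,1.76,.1)]:
    P,r=fp(a,g,.125); env.movel(P,r,v=.03); s=env.state(); f=s['force']-f0
    print(round(a,2),g,round(s['t'],2),f.round(2))
    if np.linalg.norm(f)>10: print('stop'); break
env.dwell(.2)
s=env.state(); im=env.get_image('wrist'); cv2.imwrite('pics/w6.png',im[:,:,::-1]); np.savez('w6.npz',p=s['tool_pos'],r=s['ee_rot'])
```

```text
0.14 0.006 20.17 [-0.19  0.47  0.39]
0.14 0.002 20.45 [ 0.35 -0.4   0.41]
0.2 0 20.77 [-0.12  0.62  1.09]
0.3 0 21.1 [-0.07 -0.77  1.08]
0.4 0 21.43 [0.16 0.41 0.58]
0.5 0 21.75 [ 0.19 -0.93  0.31]
0.6 0 22.07 [-0.45  0.71  0.07]
0.7 0 22.4 [ 0.69 -0.44 -0.19]
0.8 0 22.73 [-0.23  0.56  0.07]
0.9 0 23.05 [-0.09  0.03  0.31]
1.0 0 23.38 [ 0.5  -0.2   1.04]
1.1 0 23.7 [0.19 0.18 0.29]
1.2 0 24.02 [0.39 0.11 0.58]
1.3 0 24.35 [-0.39 -0.66  0.56]
1.4 0 24.68 [-0.18  0.49  0.44]
1.5 0 25.0 [-0.75  0.78  0.41]
1.6 0 25.32 [-0.26 -0.34 -0.17]
1.7 0 25.65 [0.54 0.35 0.2 ]
```

View pics/w6.png

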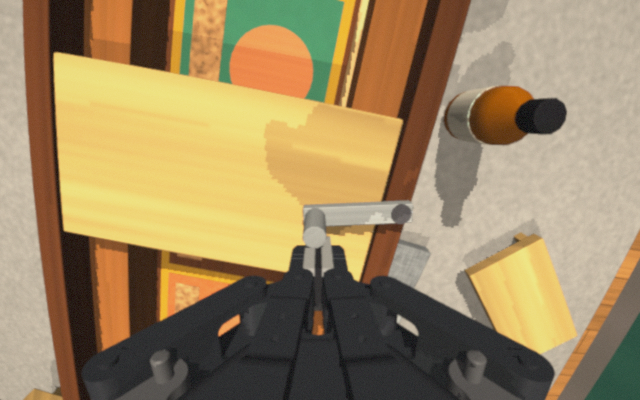

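The peg (315,233) is at the fingertips and the bar lies across the board, pointing to the pivot (400,213). I'll nudge further for margin, back off and measure.

Run:
```python
from h import *
p=np.load('cr.npy'); piv=np.array([.1095,.05]); off=.018
def fp(a,gap,z):
    b=np.array([np.sin(.33-a),-np.cos(.33-a)]); t=np.array([b[1],-b[0]])
    c=piv+.05*b-t*(off+gap); return CW(c[0],c[1],z), rot(np.arctan2(t[1],t[0])+p[2])
f0=env.state()['force']
for a in (1.75,1.8):
    P,r=fp(a,0,.125); env.movel(P,r,v=.02); f=env.state()['force']-f0; print(a,f.round(2))
    if np.linalg.norm(f)>8: break
P,r=fp(a,.02,.125); env.movel(P,r,v=.06); P,r=fp(a,.02,.22); env.movel(P,r,v=.15)
env.move_ptp(CW(0.02,0.03,.33),rot(YAW)); env.dwell(.3)
s=env.state(); im=env.get_image('wrist'); cv2.imwrite('pics/w7.png',im[:,:,::-1]); np.savez('w7.npz',p=s['tool_pos'],r=s['ee_rot'])
for th in ["rest","catch_peg","catch_pivot"]: print(th,[(d["at"],round(d["p"],2)) for d in env.look_for('wrist',th)])
im2=env.get_image('top'); cv2.imwrite('pics/t7.png',cv2.resize(im2[140:290,170:430],None,fx=3,fy=3)[:,:,::-1]); print(s['t'])
```

```text
1.75 [ 0.03  0.52 -0.05]
1.8 [ 0.64  1.32 -0.29]
rest [([298.9, 156.3], 0.72), ([478.3, 205.0], 0.66)]
catch_peg [([365.7, 161.3], 0.68)]
catch_pivot [([296.1, 113.3], 0.87)]
28.5833
```

View pics/w7.png

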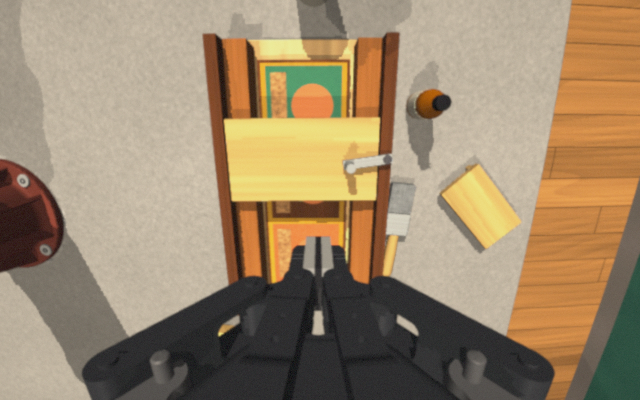

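View pics/t7.png

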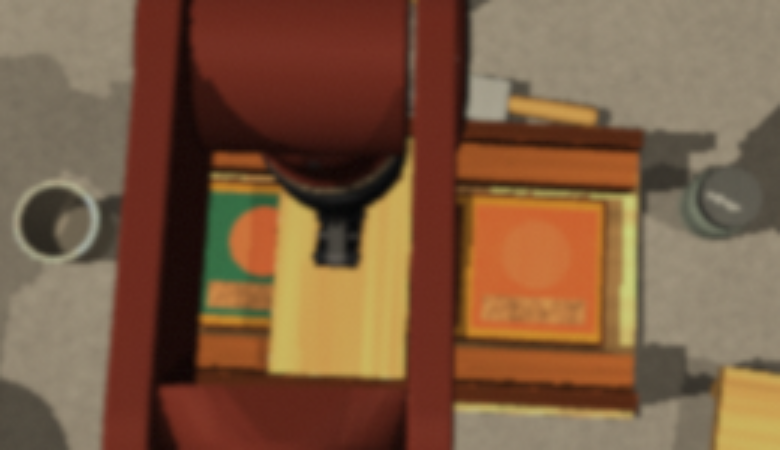

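Run:
```python
from h import *
p=np.load('cr.npy'); d=np.load('w7.npz'); pose=(d['p'],d['r'])
loc=lambda w:np.c_[(w[:,0]-p[0])*np.cos(p[2])+(w[:,1]-p[1])*np.sin(p[2]),-(w[:,0]-p[0])*np.sin(p[2])+(w[:,1]-p[1])*np.cos(p[2])]
im=cv2.imread('pics/w7.png'); cv2.imwrite('pics/w7c.png',cv2.resize(im[100:220,215:405],None,fx=4,fy=4,interpolation=cv2.INTER_CUBIC))
print('board',loc(toworld('wrist',[(225,119),(379,118),(232,202),(378,200)],.084,pose)).round(4).tolist())
g=loc(toworld('wrist',[(350,168)],.123,pose))[0]; v=loc(toworld('wrist',[(387,160)],.096,pose))[0]
b=g-v; print(g,v,np.linalg.norm(b),'angle',.33+np.arctan2(-b[0],-b[1]))
b=g-[.1095,.05]; print('angle',.33+np.arctan2(-b[0],-b[1]))
```

```text
board [[-0.0985, 0.1009], [0.0978, 0.1018], [-0.0991, -0.0101], [0.103, -0.007]]
[0.05845803 0.0444807 ] [0.10860253 0.05008184] 0.05045635133387624 angle 1.7895572875721286
angle 1.793082191134453
```

View pics/w7c.png

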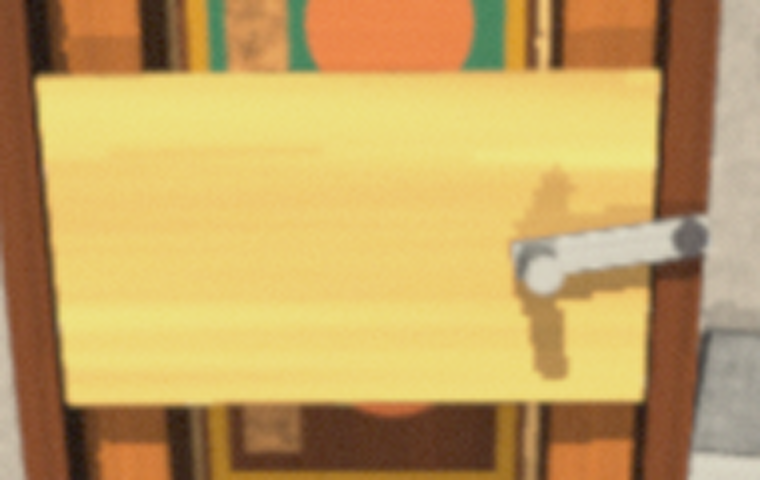

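The board is seated, its centre about 4 mm short of the notch point, inside the 8 mm tolerance. The catch is at 1.79 rad and the arm is clear, so I'm handing in.

```bash
python3 -c "
from station import env
env.finish_job(); print(env.state()['t'])"
```

```text
the job is handed in; nothing more can be done
the job is handed in; nothing more can be done
```

I pushed the board about 140 mm along the rails with closed fingertips until it dropped into its notches. Then I swung the catch across it by its peg, backed off, and handed the job in at about 29 s of the 56 s allowed. `finish_job` gives no verdict, so the result rests on my own checks.

- **Board:** it is seated. In the wrist image its outline shrank at the drop, and its width only comes out right (199 mm of 200) at the seated height. Its centre is 2.5 to 4 mm short of the notch point (limit 8 mm), and it is square to the cradle within about 0.01 rad.
- **Catch:** it measures about 1.79 rad, above the required 1.45.
- **Forces:** the force readings between moves stayed under about 4 N, mostly sensor noise. I felt no clear jolt at the drop, so I judged it from the camera.
- **Surroundings:** I never moved the arm against the painted panel, jar, vial, cup or brush. All were still standing or lying in place in the last pictures; I did not re-measure their positions.

No check failed or disagreed beyond a few millimetres.

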